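Point out the short-moulded cell, then put the batch on hold

ROBOT

A 6-joint arm with a two-finger parallel gripper is mounted at the origin on the work surface. World frame = base frame: x ahead of the robot, y to its left, z up, the work surface at z = 0. Lengths are in m, angles in rad, forces in N, time in s.
With the tool pointing down it reaches from about 0.425 to 0.925 m from the base axis. Payload 12.5 kg.
Tool frame: the origin (TCP) lies between the finger pads, 19 mm behind the fingertips; this is the grasp point; z points along the fingers, y is the line along which they close (so a half turn about z gives the same grasp; the last joint's range is limited). The gripper opens to 85 mm and grips with 20 to 120 N. Pads are 22 mm wide; open, the fingers measure 114 mm over their backs; the gripper's body (76 mm by 85 mm) begins 54 mm behind the grasp point. The pads swing forward as they close: fully open they stand 13 mm farther back than shut.
Start: joints at [-1.329, 0.491, 1.559, -0, 1.092, -0.106], TCP at [0.213, -0.588, 0.25] pointing down, gripper open.
Joint ranges: [-3.1, 3.1], [-0.84, 2.19], [0.05, 2.79], [-1.13, 4.28], [0.06, 2.93], [-2.69, 2.69]. Speed limits (rad/s): [2.22, 2.22, 2.79, 3.14, 3.14, 3.14].

INTERFACE

Orientations are given as a rotation vector (axis times angle).
In Python, from station import status, imaging, sign_off gives the robot as it stands.
- The arm moves only by the tool jog_arm, never from a script. Its argument "series" is a list of rows, each an object of numbers: "tx", "ty", "tz": the shift along the tool's x, y, z in cm; "turn": the turn about the tool's z in degrees; "hand": the opening, from 0 (shut) to 1 (fully open). In form: [{"tx": .., "ty": .., "tz": .., "turn": .., "hand": ..}, ...]. A call has 1 to 12 rows; each row is the pose to reach, as a shift and turn from the pose commanded when the call began, along the tool's axes at that moment; what a row does not reach only later rows make up. A row lasts 1/12 s, in which the tool goes at most 41.7 mm and 7.16 degrees, less where a joint would pass 70% of its speed; a pose out of reach is approached as far as the arm can. A call with a gripper value outside its range is refused whole. The fingers move at their own pace and stop on an object; "force" is the grip in N (left out, the last holds). Time passes only in rows, so rows that repeat a pose let the fingers close. It gives the time, the measured TCP pose, the force, the opening and the grip force at its end, in the units of the state.
- status.get_obs(): the state, without advancing time (a new reading comes with each control period).
- imaging.get_image(name): name is "scene" or "top" or "wrist"; returns a dict with "frame" (400x640x3 uint8, blue, green, red), "fx", "fy", "cx", "cy" (pixels), "pose" (4x4, takes a point from camera to world coordinates). Camera axes: x right, y down, z forward; pixel columns grow to the right and rows downward; lengths in m; the calibration is good to about 2 mm. A picture is of the moment at which its call begins. There is no depth.
- sign_off(): hands the job in; it is judged then, once.
The state is a dict: "t": time; "q": joint angles; "qvel": joint speeds; "joint_torque": joint torques, N m; "eef_pos": TCP position; "tool_rot": TCP orientation; "contact_force": force on the tool from outside, world axes, zero at the start; "torque": the same for the moment, N m; "finger_gap": finger opening in m; "grip_force": force on a finger pad.
Only numpy, scipy, OpenCV 4.12 (cv2) and the standard library are available. Lean on these libraries where they do the work, as an engineer would, in place of code of your own. Each camera call takes 0.05 s, during which the arm holds its last target. There are 200 camera calls.

TASK

One of the three white moulded grid panels on the bench has a tube missing. Point straight down at that empty cell, fingertips a couple of centimetres above it and touching no panel, and stay there for a good two seconds so that it can be noted; then push the toggle lever on the right of the bench all the way over to its far side, away from you, to put the batch on hold. Only point and push: leave the panels and everything else on the bench where they are, and end clear of everything.

Things in the scene. Friction and masses are not known exactly. Their poses are not given: they have to be found in the camera images.
- panel_short: the faulty sample: loose square white moulded grid panel, 129 x 129 mm, flat, about 60 g, 3 x 3 cells at 42 mm pitch. Each cell holds a round tube (28 mm across, top 16 mm above the bench, grey bore) except one corner cell, which is empty. Grid bars 6 mm high. Origin: centre of the underside; x, y along its sides, z up; the empty cell is centred at x = +42, y = +42 mm
- gap (a point): the place where the tube is missing: centre of the empty corner cell of panel_short, at the height of the tube tops (16 mm above the bench)
- panel_b: a sound sample: the same panel with all nine tubes. Origin: centre of the underside
- panel_c: another sound sample with all nine tubes. Origin: centre of the underside
- toggle_base: grey block of the hold toggle, fixed to the bench, 70 (x) x 50 (y) x 25 mm high. Origin: centre of the underside; its +x is the side away from the robot, to which the lever must go (turned up to 0.5 rad from world x)
- toggle_tip (a point): centre of the black ball (26 mm across) at the end of the toggle's steel lever (10 mm thick). The lever is 80 mm long and turns about the base's y axis, 22 mm above the bench; the ball's centre rides 92 mm high at either end, 102 mm upright
- toggle (a joint): angle of the toggle: 0 leaning fully to the base's -x (towards the robot, 0.5 rad off upright), 0.5 upright, 1.0 fully over to +x (stop). It starts at 0 to 0.2, moves at about 1 N at the ball and stays where it is left
- tape_roll: bystander: clear packing-tape roll lying flat, 84 mm across, 30 mm high. Origin: on its underside
- mug: bystander: steel mug, 76 mm across, 85 mm high. Origin: on its underside
- jar: bystander: amber glass jar with a white lid, 60 mm across, 70 mm high. Origin: on its underside
- sprue_tray: bystander: grey open tray, 110 x 90 mm, 35 mm high. Origin: on its underside
- plug_gauge: bystander: upright steel cylinder, 32 mm across, 50 mm high. Origin: on its underside
- screwdriver: bystander: screwdriver lying flat, about 200 mm long
- loose_tube: bystander: single loose white tube standing on the bench, 28 mm across, 16 mm high. Origin: on its underside
- wrench: bystander: wrench lying flat, about 180 mm long
Mind the look-alikes: they are no part of the job. What is shaped like the toggle_base but red is not meant.

How it is judged:
By the outcome, as a careful person would: the job done as asked, in the order asked, and still so for the second after the job is handed in, with the robot touching nothing.
It also fails if it takes over 45 s, if anything falls off the work surface, if the arm or the gripper's body presses on something with over 40 N, if the wrist force passes 120 N, or if a joint passes its speed limit or range.

## Working session

There is one attempt and no reset: what is moved stays moved. The work goes in short steps, Python scripts to look and compute and a tool call to move; the robot and the scene stay as the last step left them, time stands still between calls to the robot, and variables do not carry over. Pictures are saved under pics/ and viewed, at most 13 in all, crops included, and the job is handed in when it is done.

Besides the shell and the picture viewer there is one more tool, called after ">>>" as name(argument=value, ...), one argument or row to a line, values as JSON. jog_arm: Moves the arm, as the interface text tells. Its arguments: {"type":"object","properties":{"series":{"type":"array"},"force":{"type":"number"}},"required":["series"]}

```bash
mkdir -p pics; cat > h.py <<'E'
import numpy as np,cv2
from station import status,imaging
def ray(im,u,v,z):
    P=np.array(im["pose"]);d=P[:3,:3]@np.array([(u-im["cx"])/im["fx"],(v-im["cy"])/im["fy"],1]);o=P[:3,3]
    return o+d*(z-o[2])/d[2]
def proj(im,p):
    P=np.array(im["pose"]);c=P[:3,:3].T@(np.array(p)-P[:3,3]);return im["fx"]*c[0]/c[2]+im["cx"],im["fy"]*c[1]/c[2]+im["cy"]
E
python3 - <<'E'
from h import *
import pickle
d={}
for n in("top","scene"):
    d[n]=imaging.get_image(n);cv2.imwrite(f"pics/{n}.png",d[n]["frame"])
    print(n,np.round(d[n]["pose"],3).tolist(),d[n]["fx"])
pickle.dump(d,open("im.pkl","wb"))
o=status.get_obs();print(o["t"],o["eef_pos"],o["tool_rot"],o["finger_gap"])
E
```

```text
top [[0.014, -0.989, 0.145, 0.441], [-1.0, -0.016, -0.014, -0.034], [0.016, -0.145, -0.989, 0.958], [0.0, 0.0, 0.0, 1.0]] 377.3536366677589
scene [[0.374, 0.654, -0.657, 1.226], [0.927, -0.254, 0.274, -0.319], [0.013, -0.712, -0.702, 0.762], [0.0, 0.0, 0.0, 1.0]] 440.7728310666015
0.1 [ 0.21302398 -0.58737615  0.24945733] [-3.09315919e+00 -5.43454697e-01  7.61702878e-05] 0.08555374254584047
```

View pics/top.png

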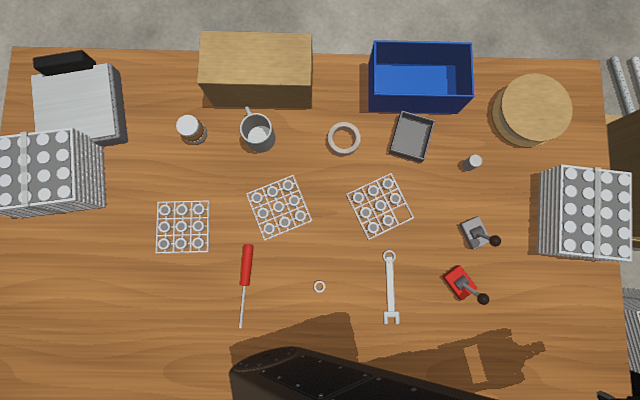

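View pics/scene.png

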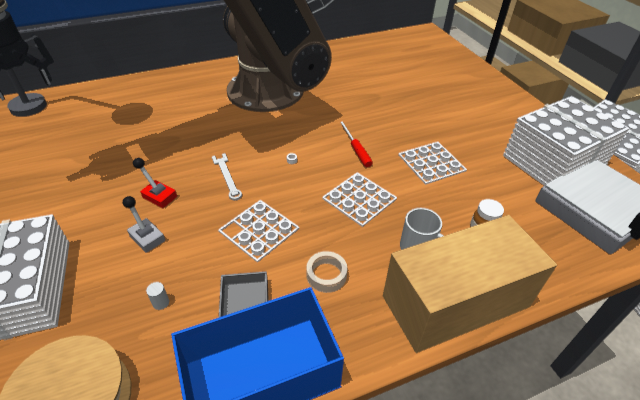

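The top view shows panels at (182,226), (279,207) and (380,206). The third has an empty corner cell at about (403,212). The grey toggle is at (475,233) with its ball at (495,240). The red look-alike is at (460,283), ball (483,298). The grey one fits the description. I'll measure both and confirm them in an enlarged crop.

```bash
cat > m.py <<'E'
from h import *
import pickle
d=pickle.load(open("im.pkl","rb"));t=d["top"];s=d["scene"]
hsv=cv2.cvtColor(t["frame"],cv2.COLOR_BGR2HSV)
m=((hsv[...,1]<60)&(hsv[...,2]>130)).astype(np.uint8)*255
m=cv2.morphologyEx(m,cv2.MORPH_CLOSE,np.ones((3,3)))
cs,_=cv2.findContours(m[165:260,335:425],cv2.RETR_EXTERNAL,cv2.CHAIN_APPROX_NONE,offset=(335,165))
c=max(cs,key=cv2.contourArea)
w=np.array([ray(t,*p[0],.006)[:2] for p in c],np.float32)
r=cv2.minAreaRect(w);b=cv2.boxPoints(r);print("rect",r);print(b)
cen=np.array(r[0])
for k in b:
    g=cen+(k-cen)*42/64.5
    print("cell",np.round(g,4),"top",np.round(proj(t,[*g,.0]),1),"scene",np.round(proj(s,[*g,.0]),1))
# dark balls
P=[]
for im,(x0,y0,x1,y1) in((t,(480,225,510,255)),(s,(118,190,142,214))):
    g=cv2.cvtColor(im["frame"],cv2.COLOR_BGR2GRAY)[y0:y1,x0:x1]
    mm=cv2.morphologyEx((g<50).astype(np.uint8),cv2.MORPH_OPEN,np.ones((5,5)))
    cc,_=cv2.findContours(mm,cv2.RETR_EXTERNAL,cv2.CHAIN_APPROX_NONE)
    (u,v),R=cv2.minEnclosingCircle(max(cc,key=cv2.contourArea));u+=x0;v+=y0
    P.append((u,v));print("ball",u,v,R,ray(im,u,v,.092))
def line(im,u,v):
    o=np.array(im["pose"])[:3,3];q=ray(im,u,v,0)-o;return o,q/np.linalg.norm(q)
o1,d1=line(t,*P[0]);o2,d2=line(s,*P[1])
k=np.linalg.lstsq(np.c_[d1,-d2],o2-o1,rcond=None)[0];a,e=o1+k[0]*d1,o2+k[1]*d2
print("ball tri",(a+e)/2,np.linalg.norm(a-e))
A=cv2.resize(t["frame"][165:265,335:515],None,fx=4,fy=4,interpolation=cv2.INTER_CUBIC)
B=cv2.resize(s["frame"][190:265,115:305],None,fx=4,fy=4,interpolation=cv2.INTER_CUBIC)
cv2.imwrite("pics/crop.png",np.hstack([A])) ; cv2.imwrite("pics/crop2.png",B)
E
python3 m.py
```

```text
rect ((0.5673377513885498, -0.18636325001716614), (0.13077110052108765, 0.1313132643699646), 25.797494888305664)
[[ 0.47989544 -0.15570536]
 [ 0.5370419  -0.27393165]
 [ 0.65478003 -0.21702114]
 [ 0.5976336  -0.09879485]]
cell [ 0.5104 -0.1664] top [371.5 228. ] scene [261.4 210. ]
cell [ 0.5476 -0.2434] top [401.4 213.9] scene [233.5 230. ]
cell [ 0.6243 -0.2063] top [386.7 184.2] scene [258.8 250.1]
cell [ 0.5871 -0.1293] top [357. 198.] scene [286.7 228.4]
ball 492.0 240.0 3.6056511402130127 [ 0.48035763 -0.43120397  0.092     ]
ball 128.6136360168457 201.93181800842285 5.982598781585693 [ 0.47272548 -0.43928859  0.092     ]
ball tri [ 0.47934622 -0.43444689  0.09527888] 0.008834979903266562
```

View pics/crop.png

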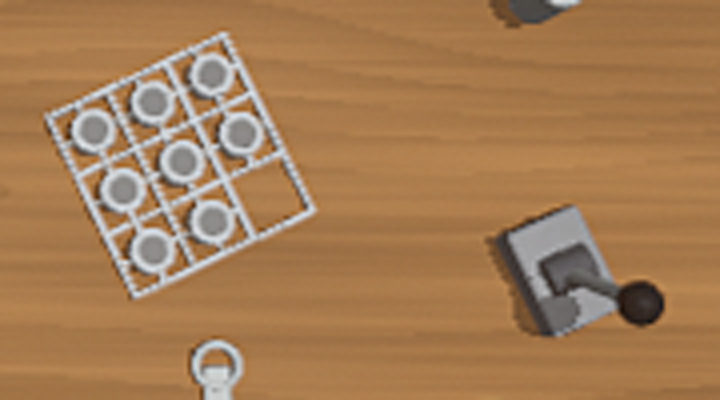

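View pics/crop2.png

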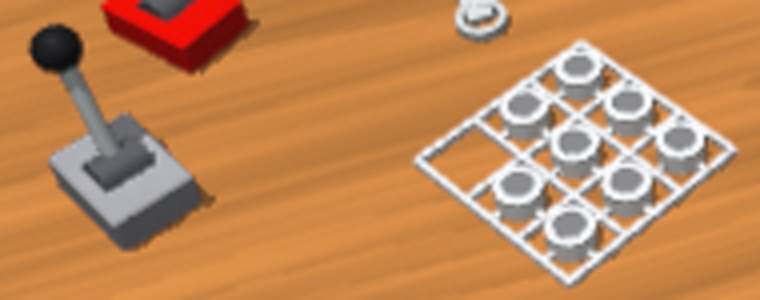

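The crops confirm it. The empty cell sits at top (402,214), beside the grey toggle, and the scene view shows the same corner. The grey base's far side is up and slightly left in the top view. I'll correct the ball's pixel and work out the moves.

```bash
cat > g.py <<'E'
from h import *
import pickle
from scipy.spatial.transform import Rotation as R
d=pickle.load(open("im.pkl","rb"));t=d["top"];s=d["scene"]
print("ball top",ray(t,495.2,240.5,.092),"scene",ray(s,129,202,.092))
c=np.array([ray(t,335+u/4,165+v/4,.025) for u,v in((505,236),(573,206),(622,300),(555,337))])[:,:2]
print("base",c.mean(0),[round(float(np.linalg.norm(c[i]-c[i-1])),4) for i in range(4)])
v=c[0]-c[3]+c[1]-c[2];print("yaw",np.degrees(np.arctan2(v[1],v[0])))
o=status.get_obs();print("tool cm",R.from_rotvec(o["tool_rot"]).inv().apply(np.array([.5476,-.2434,.055])-o["eef_pos"])*100)
E
python3 g.py
```

```text
ball top [ 0.47932128 -0.43855568  0.092     ] scene [ 0.47322923 -0.43855074  0.092     ]
base [ 0.50168371 -0.42274681] [0.0682, 0.0476, 0.0644, 0.0487]
yaw 25.222680755026342
tool cm [ 43.17631263 -20.91252365  19.47346897]
```

>>> jog_arm(
  series=[
    {"tx": 4,"ty": -1.9,"tz": 0,"turn": -2,"hand": 0},
    {"tx": 8,"ty": -3.9,"tz": 0,"turn": -5,"hand": 0},
    {"tx": 12,"ty": -5.8,"tz": 0,"turn": -5,"hand": 0},
    {"tx": 16,"ty": -7.7,"tz": 0,"turn": -5,"hand": 0},
    {"tx": 20,"ty": -9.7,"tz": 0,"turn": -5,"hand": 0},
    {"tx": 24,"ty": -11.6,"tz": 0,"turn": -5,"hand": 0},
    {"tx": 28,"ty": -13.6,"tz": 0,"turn": -5,"hand": 0},
    {"tx": 32,"ty": -15.5,"tz": 0,"turn": -5,"hand": 0},
    {"tx": 36,"ty": -17.4,"tz": 0,"turn": -5,"hand": 0},
    {"tx": 40,"ty": -19.4,"tz": 4,"turn": -5,"hand": 0},
    {"tx": 43.2,"ty": -20.9,"tz": 8,"turn": -5,"hand": 0},
    {"tx": 43.2,"ty": -20.9,"tz": 10,"turn": -5,"hand": 0},
  ],
)

```text
t: 1.1
eef_pos: [0.5409, -0.2512, 0.1685]
tool_rot: [3.065, 0.68, 0.004]
contact_force: [1.2, -0.5, -0.8]
finger_gap: -0.0001
grip_force: 0.0
```

```bash
python3 - <<'E'
from h import *
from scipy.spatial.transform import Rotation as R
w=imaging.get_image("wrist");g=[.5476,-.2434,0]
o=status.get_obs();print(o["t"],o["eef_pos"],o["finger_gap"],R.from_rotvec(o["tool_rot"]).as_matrix().round(3).tolist())
print("tool cm",R.from_rotvec(o["tool_rot"]).inv().apply(np.array([.5476,-.2434,.055])-o["eef_pos"])*100,proj(w,g))
f=w["frame"].copy();u,v=proj(w,g);cv2.circle(f,(int(u),int(v)),4,(0,0,255),1);cv2.imwrite("pics/w1.png",f)
E
```

```text
1.15 [ 0.54035744 -0.24787803  0.16103944] -0.0002797876843311579 [[0.906, 0.424, -0.005], [0.424, -0.906, 0.004], [-0.003, -0.006, -1.0]]
tool cm [ 0.87616281 -0.038266   10.60186707] (np.float64(315.09174142457374), np.float64(181.59601357779331))
```

View pics/w1.png

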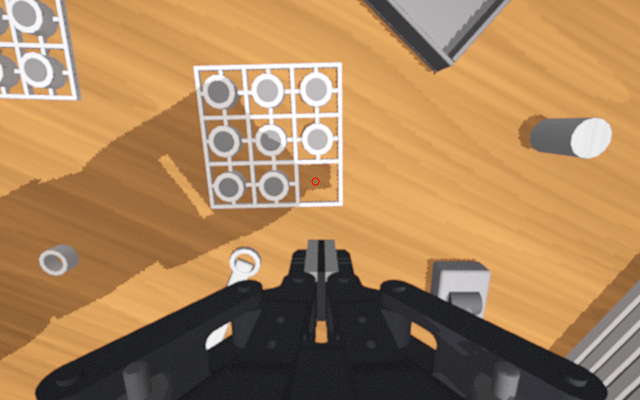

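The wrist view shows the empty cell centred near (320,183) and my projected mark at (315,182), about 4 mm off. The arm was still settling, so I'll let it settle lower down and re-measure.

>>> jog_arm(
  series=[
    {"tz": 2},
    {"tz": 4},
    {"tz": 5},
    {"tz": 5},
    {"tz": 5},
    {"tz": 5},
  ],
)

```text
schema error: expected keys tx, ty, tz, turn, hand
```

```bash
python3 - <<'E'
from h import *
from scipy.spatial.transform import Rotation as R
w=imaging.get_image("wrist");g=[.5476,-.2434,0]
o=status.get_obs();print(o["t"],o["eef_pos"],o["contact_force"])
print("tool cm",R.from_rotvec(o["tool_rot"]).inv().apply(np.array([.5476,-.2434,.055])-o["eef_pos"])*100)
f=w["frame"].copy();u,v=proj(w,g);print(u,v)
t=proj(w,o["eef_pos"]+np.array([0,0,-.019]));print(t)
cv2.circle(f,(int(u),int(v)),4,(0,0,255),1);cv2.imwrite("pics/w2.png",f)
hsv=cv2.cvtColor(w["frame"],cv2.COLOR_BGR2HSV)
m=((hsv[...,1]<50)&(hsv[...,2]>140)).astype(np.uint8)
cs,_=cv2.findContours(m,cv2.RETR_CCOMP,cv2.CHAIN_APPROX_NONE)
for c in cs:
    (x,y),sz,a=cv2.minAreaRect(c)
    if abs(x-u)<60 and abs(y-v)<60 and min(sz)>15: print("c",x,y,sz,ray(w,x,y,.006))
E
```

```text
1.2 [ 0.53900482 -0.2494998   0.16317979] [-1.3079981  -0.85397228  0.39287445]
tool cm [ 1.08074047 -0.11667353 10.81470753]
319.8489969507048 183.2354652312361
(np.float64(321.1326273210258), np.float64(260.3404001614461))
c 272.827392578125 135.52255249023438 (147.3958282470703, 151.18357849121094) [ 0.57047869 -0.18597714  0.006     ]
c 291.0 195.0 (18.0, 18.0) [ 0.52677142 -0.22290058  0.006     ]
c 277.0 188.00001525878906 (19.798988342285156, 18.384775161743164) [ 0.52739695 -0.20819359  0.006     ]
c 266.5 174.5 (19.0, 19.0) [ 0.53512824 -0.19430109  0.006     ]
c 323.0 184.0 (42.0, 40.0) [ 0.54933709 -0.24591826  0.006     ]
c 289.0 173.5 (20.0, 19.0) [ 0.54491367 -0.21296384  0.006     ]
c 262.0 155.5 (26.998689651489258, 15.051533699035645) [ 0.54970898 -0.18385831  0.006     ]
c 311.0 151.0 (20.0, 20.0) [ 0.57250726 -0.2229194   0.006     ]
c 288.5 151.0 (19.0, 20.0) [ 0.56378591 -0.20428548  0.006     ]
c 333.5 150.0 (19.0, 20.0) [ 0.58203578 -0.24114665  0.006     ]
c 263.0 128.5 (20.0, 21.0) [ 0.57242488 -0.17561855  0.006     ]
c 310.0 127.5 (21.0, 20.0) [ 0.59107446 -0.21345329  0.006     ]
c 287.0 127.5 (20.0, 21.0) [ 0.58234664 -0.19478579  0.006     ]
c 334.0 126.5 (20.0, 21.0) [ 0.60095574 -0.23254002  0.006     ]
```

View pics/w2.png

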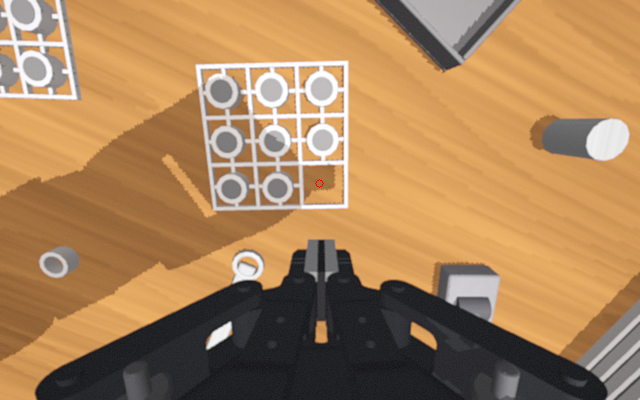

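>>> jog_arm(
  series=[
    {"tx": 0.5,"ty": 0,"tz": 2,"turn": 0,"hand": 0},
    {"tx": 1,"ty": 0,"tz": 5,"turn": 0,"hand": 0},
    {"tx": 1,"ty": 0,"tz": 7.5,"turn": 0,"hand": 0},
    {"tx": 1,"ty": 0,"tz": 9,"turn": 0,"hand": 0},
    {"tx": 1,"ty": 0,"tz": 9.5,"turn": 0,"hand": 0},
    {"tx": 1,"ty": 0,"tz": 9.5,"turn": 0,"hand": 0},
    {"tx": 1,"ty": 0,"tz": 9.5,"turn": 0,"hand": 0},
  ],
)

```text
t: 1.78
eef_pos: [0.5481, -0.2495, 0.0741]
tool_rot: [3.067, 0.677, 0.001]
contact_force: [-0.1, 0.4, 0.1]
finger_gap: -0.0001
grip_force: 0.0
```

```bash
cat > w.py <<'E'
from h import *
from scipy.spatial.transform import Rotation as R
import sys
for i in range(3):
    w=imaging.get_image("wrist");o=status.get_obs();print(o["t"],o["eef_pos"].round(4),np.abs(o["qvel"]).max().round(3))
print("tool cm",R.from_rotvec(o["tool_rot"]).inv().apply(np.array([.5485,-.2447,.055])-o["eef_pos"])*100)
u,v=proj(w,[.5485,-.2447,.006]);print(u,v)
cv2.imwrite("pics/"+sys.argv[1],w["frame"])
hsv=cv2.cvtColor(w["frame"],cv2.COLOR_BGR2HSV)
m=((hsv[...,1]<50)&(hsv[...,2]>140)).astype(np.uint8)
cs,_=cv2.findContours(m,cv2.RETR_CCOMP,cv2.CHAIN_APPROX_NONE)
for c in cs:
    (x,y),sz,a=cv2.minAreaRect(c)
    if abs(x-u)<50 and abs(y-v)<50 and min(sz)>35: print("c",x,y,sz,ray(w,x,y,.006))
E
python3 w.py w3.png
```

```text
1.8333 [ 0.5483 -0.2495  0.0745] 0.008
1.8833 [ 0.5484 -0.2495  0.0746] 0.003
1.9333 [ 0.5483 -0.2494  0.0745] 0.005
tool cm [ 0.21199219 -0.42078752  1.95378209]
312.9835349081865 220.70121007745806
```

View pics/w3.png

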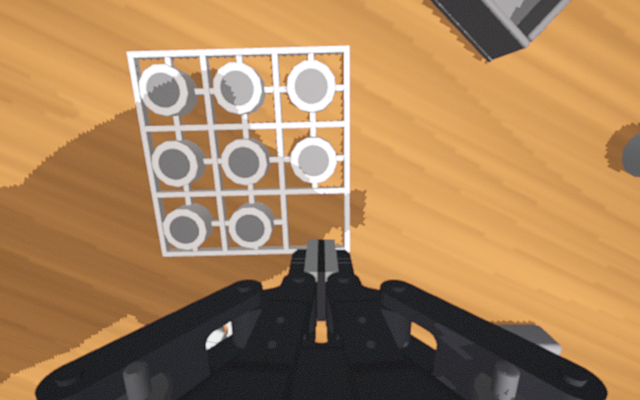

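The wrist view shows the empty cell centred near (317,221), against a predicted (313,221). That agrees within about 3 mm, so I'll split the difference at (0.549, -0.246), then lower and hold.

>>> jog_arm(
  series=[
    {"tx": 0.1,"ty": -0.1,"tz": 0.8,"turn": 0,"hand": 0},
    {"tx": 0.2,"ty": -0.3,"tz": 1.5,"turn": 0,"hand": 0},
    {"tx": 0.2,"ty": -0.3,"tz": 1.9,"turn": 0,"hand": 0},
    {"tx": 0.2,"ty": -0.3,"tz": 1.9,"turn": 0,"hand": 0},
    {"tx": 0.2,"ty": -0.3,"tz": 1.9,"turn": 0,"hand": 0},
    {"tx": 0.2,"ty": -0.3,"tz": 1.9,"turn": 0,"hand": 0},
  ],
)

```text
t: 2.43
eef_pos: [0.5486, -0.2453, 0.0541]
tool_rot: [3.067, 0.678, -0.0]
contact_force: [0.2, 0.2, -0.1]
finger_gap: 0.0005
grip_force: 0.0
```

```bash
python3 - <<'E'
from h import *
s=imaging.get_image("scene");o=status.get_obs();print(o["t"],o["eef_pos"].round(4))
a=cv2.resize(s["frame"][140:270,110:310],None,fx=4,fy=4,interpolation=cv2.INTER_CUBIC);cv2.imwrite("pics/s2.png",a)
p=o["eef_pos"]-[0,0,.019];print((np.array(proj(s,p))-[110,140])*4)
E
```

```text
2.4833 [ 0.5486 -0.2454  0.0542]
[482.88511983 320.30571388]
```

View pics/s2.png

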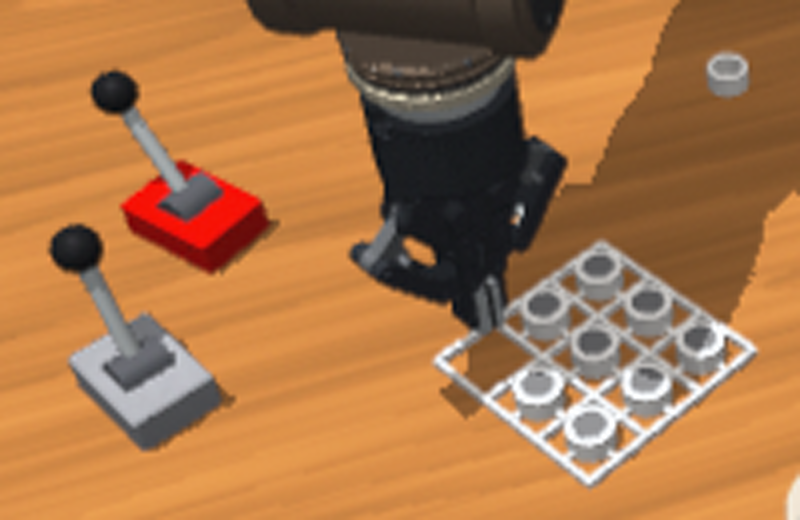

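The scene view shows the fingertips at crop (487,328), hovering over the empty cell at about (492,362) and clear of the panel. I'll hold here.

>>> jog_arm(
  series=[
    {"tx": 0,"ty": 0,"tz": 0,"turn": 0,"hand": 0},
    {"tx": 0,"ty": 0,"tz": 0,"turn": 0,"hand": 0},
    {"tx": 0,"ty": 0,"tz": 0,"turn": 0,"hand": 0},
    {"tx": 0,"ty": 0,"tz": 0,"turn": 0,"hand": 0},
    {"tx": 0,"ty": 0,"tz": 0,"turn": 0,"hand": 0},
    {"tx": 0,"ty": 0,"tz": 0,"turn": 0,"hand": 0},
    {"tx": 0,"ty": 0,"tz": 0,"turn": 0,"hand": 0},
    {"tx": 0,"ty": 0,"tz": 0,"turn": 0,"hand": 0},
    {"tx": 0,"ty": 0,"tz": 0,"turn": 0,"hand": 0},
    {"tx": 0,"ty": 0,"tz": 0,"turn": 0,"hand": 0},
    {"tx": 0,"ty": 0,"tz": 0,"turn": 0,"hand": 0},
    {"tx": 0,"ty": 0,"tz": 0,"turn": 0,"hand": 0},
  ],
)

```text
t: 3.48
eef_pos: [0.5485, -0.2454, 0.0542]
tool_rot: [3.067, 0.678, 0.0]
contact_force: [0.2, 0.6, -0.6]
finger_gap: 0.0002
grip_force: 0.0
```

>>> jog_arm(
  series=[
    {"tx": 0,"ty": 0,"tz": 0,"turn": 0,"hand": 0},
    {"tx": 0,"ty": 0,"tz": 0,"turn": 0,"hand": 0},
    {"tx": 0,"ty": 0,"tz": 0,"turn": 0,"hand": 0},
    {"tx": 0,"ty": 0,"tz": 0,"turn": 0,"hand": 0},
    {"tx": 0,"ty": 0,"tz": 0,"turn": 0,"hand": 0},
    {"tx": 0,"ty": 0,"tz": 0,"turn": 0,"hand": 0},
    {"tx": 0,"ty": 0,"tz": 0,"turn": 0,"hand": 0},
    {"tx": 0,"ty": 0,"tz": 0,"turn": 0,"hand": 0},
    {"tx": 0,"ty": 0,"tz": 0,"turn": 0,"hand": 0},
    {"tx": 0,"ty": 0,"tz": 0,"turn": 0,"hand": 0},
    {"tx": 0,"ty": 0,"tz": 0,"turn": 0,"hand": 0},
    {"tx": 0,"ty": 0,"tz": 0,"turn": 0,"hand": 0},
  ],
)

```text
t: 4.48
eef_pos: [0.5485, -0.2454, 0.0542]
tool_rot: [3.067, 0.678, 0.0]
contact_force: [-1.5, -0.4, -0.8]
finger_gap: 0.0001
grip_force: 0.0
```

>>> jog_arm(
  series=[
    {"tx": 0,"ty": 0,"tz": 0,"turn": 0,"hand": 0},
    {"tx": 0,"ty": 0,"tz": 0,"turn": 0,"hand": 0},
    {"tx": 0,"ty": 0,"tz": 0,"turn": 0,"hand": 0},
    {"tx": 0,"ty": 0,"tz": 0,"turn": 0,"hand": 0},
    {"tx": 0,"ty": 0,"tz": 0,"turn": 0,"hand": 0},
    {"tx": 0,"ty": 0,"tz": 0,"turn": 0,"hand": 0},
    {"tx": 0,"ty": 0,"tz": 0,"turn": 0,"hand": 0},
    {"tx": 0,"ty": 0,"tz": 0,"turn": 0,"hand": 0},
    {"tx": 0,"ty": 0,"tz": -2,"turn": 0,"hand": 0},
    {"tx": 0,"ty": 0,"tz": -5,"turn": 0,"hand": 0},
    {"tx": 0,"ty": 0,"tz": -9,"turn": 0,"hand": 0},
    {"tx": 0,"ty": 0,"tz": -12,"turn": 0,"hand": 0},
  ],
)

```text
t: 5.48
eef_pos: [0.5486, -0.2454, 0.1765]
tool_rot: [3.067, 0.678, 0.001]
contact_force: [-0.2, -0.2, 0.6]
finger_gap: 0.0
grip_force: 0.0
```

```bash
python3 - <<'E'
from h import *
from scipy.spatial.transform import Rotation as R
for i in range(3): imaging.get_image("top")
o=status.get_obs();print(o["t"],o["eef_pos"].round(4))
a=np.radians(25.2);ux=np.array([np.cos(a),np.sin(a)]);uy=np.array([-ux[1],ux[0]])
b=np.array([.477,-.4385]);c=np.array([.5017,-.4227]);print("ball in base",(b-c)@ux,(b-c)@uy)
for d in(-.09,.028): # along base x, lateral midway
    q=c+ux*d+uy*-.002;print(q,R.from_rotvec(o["tool_rot"]).inv().apply(np.array([*q,.095])-o["eef_pos"])*100)
E
```

```text
5.6333 [ 0.5491 -0.2457  0.1765]
ball in base -0.029076541002638873 -0.0037795189273057746
[ 0.42111712 -0.46282979] [-20.78347487  14.26096827   8.14987046]
[ 0.52788672 -0.41258783] [-8.98364493 14.20537851  8.18025447]
```

>>> jog_arm(
  series=[
    {"tx": -3,"ty": 2,"tz": 0,"turn": 0,"hand": 0},
    {"tx": -6,"ty": 4.2,"tz": 0,"turn": 0,"hand": 0},
    {"tx": -9,"ty": 6.3,"tz": 0,"turn": 0,"hand": 0},
    {"tx": -12,"ty": 8.4,"tz": 0,"turn": 0,"hand": 0},
    {"tx": -15,"ty": 10.5,"tz": 0,"turn": 0,"hand": 0},
    {"tx": -18,"ty": 12.6,"tz": 0,"turn": 0,"hand": 0},
    {"tx": -20.3,"ty": 14.2,"tz": 0,"turn": 0,"hand": 0},
    {"tx": -20.3,"ty": 14.2,"tz": 0,"turn": 0,"hand": 0},
    {"tx": -20.3,"ty": 14.2,"tz": 3,"turn": 0,"hand": 0},
    {"tx": -20.3,"ty": 14.2,"tz": 6,"turn": 0,"hand": 0},
    {"tx": -20.3,"ty": 14.2,"tz": 8,"turn": 0,"hand": 0},
    {"tx": -20.3,"ty": 14.2,"tz": 8,"turn": 0,"hand": 0},
  ],
)

```text
t: 6.63
eef_pos: [0.4229, -0.4574, 0.089]
tool_rot: [-3.06, -0.676, 0.005]
contact_force: [-0.1, 1.3, -0.3]
finger_gap: 0.0
grip_force: 0.0
```

```bash
cat > b.py <<'E'
from h import *
import sys
for i in range(3): w=imaging.get_image("wrist")
o=status.get_obs();print(o["t"],o["eef_pos"].round(4),o["contact_force"].round(1))
a=np.radians(25.2);ux=np.array([np.cos(a),np.sin(a)]);uy=np.array([-ux[1],ux[0]]);c=np.array([.5017,-.4227]);q=o["eef_pos"][:2]-c
print("tcp in base",q@ux,q@uy)
s=imaging.get_image("scene")
A=cv2.resize(s["frame"][150:280,90:250],(480,390),interpolation=cv2.INTER_CUBIC);B=cv2.resize(w["frame"],(320,200))
k=np.zeros((590,480,3),np.uint8);k[:390]=A;k[390:,:320]=B;cv2.imwrite("pics/"+sys.argv[1],k)
E
python3 b.py b1.png
```

```text
6.7833 [ 0.4246 -0.4596  0.0945] [ 0.5  0.  -0.5]
tcp in base -0.08545652143733853 -0.0005365757541198821
```

View pics/b1.png

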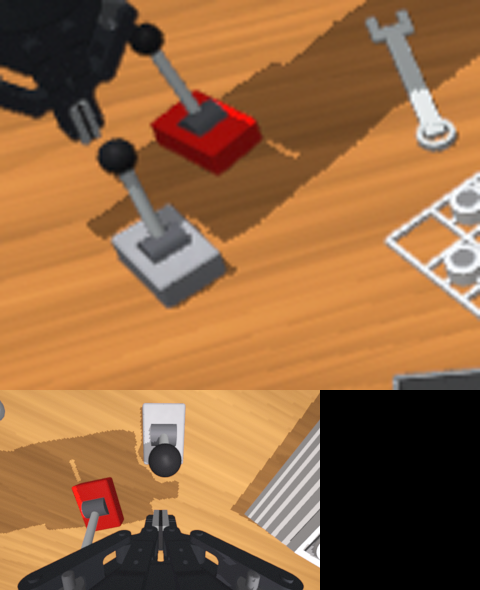

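The picture shows the shut fingers behind the grey ball, which is at wrist crop (165,460) with the fingers at about column 160. The ball is roughly 4 mm to tool +y. The red lever lies behind the gripper, untouched, and the push moves away from it, so I'll lift out at the end instead of going back.

>>> jog_arm(
  series=[
    {"tx": 1,"ty": 0.3,"tz": 0,"turn": 0,"hand": 0},
    {"tx": 2,"ty": 0.3,"tz": 0,"turn": 0,"hand": 0},
    {"tx": 3,"ty": 0.3,"tz": 0,"turn": 0,"hand": 0},
    {"tx": 4,"ty": 0.3,"tz": 0,"turn": 0,"hand": 0},
    {"tx": 5,"ty": 0.3,"tz": 0,"turn": 0,"hand": 0},
    {"tx": 6,"ty": 0.3,"tz": 0,"turn": 0,"hand": 0},
    {"tx": 7,"ty": 0.3,"tz": 0,"turn": 0,"hand": 0},
    {"tx": 7.7,"ty": 0.3,"tz": 0,"turn": 0,"hand": 0},
    {"tx": 8.3,"ty": 0.3,"tz": 0,"turn": 0,"hand": 0},
    {"tx": 8.8,"ty": 0.3,"tz": 0,"turn": 0,"hand": 0},
    {"tx": 9,"ty": 0.3,"tz": 0,"turn": 0,"hand": 0},
    {"tx": 9,"ty": 0.3,"tz": 0,"turn": 0,"hand": 0},
  ],
)

```text
t: 7.83
eef_pos: [0.5074, -0.4243, 0.094]
tool_rot: [-3.067, -0.678, 0.0]
contact_force: [0.0, -0.4, -0.0]
finger_gap: 0.0002
grip_force: 0.0
```

>>> jog_arm(
  series=[
    {"tx": 0.2,"ty": 0,"tz": 0,"turn": 0,"hand": 0},
    {"tx": 0.4,"ty": 0,"tz": 0,"turn": 0,"hand": 0},
    {"tx": 0.5,"ty": 0,"tz": 0,"turn": 0,"hand": 0},
    {"tx": 0.5,"ty": 0,"tz": 0,"turn": 0,"hand": 0},
  ],
)

```text
t: 8.17
eef_pos: [0.5117, -0.4224, 0.0941]
tool_rot: [3.068, 0.678, 0.0]
contact_force: [-1.1, -0.4, -0.6]
finger_gap: 0.0002
grip_force: 0.1
```

>>> jog_arm(
  series=[
    {"tx": 0.2,"ty": 0,"tz": 0,"turn": 0,"hand": 0},
    {"tx": 0.4,"ty": 0,"tz": 0,"turn": 0,"hand": 0},
    {"tx": 0.5,"ty": 0,"tz": 0,"turn": 0,"hand": 0},
    {"tx": 0.5,"ty": 0,"tz": 0,"turn": 0,"hand": 0},
  ],
)

```text
t: 8.5
eef_pos: [0.5159, -0.4205, 0.0942]
tool_rot: [3.067, 0.678, -0.002]
contact_force: [-4.5, -1.7, 0.7]
finger_gap: 0.0002
grip_force: 2.2
```

>>> jog_arm(
  series=[
    {"tx": 0.2,"ty": 0,"tz": 0,"turn": 0,"hand": 0},
    {"tx": 0.3,"ty": 0,"tz": 0,"turn": 0,"hand": 0},
    {"tx": 0.3,"ty": 0,"tz": 0,"turn": 0,"hand": 0},
  ],
)

```text
t: 8.75
eef_pos: [0.5164, -0.4202, 0.0941]
tool_rot: [-3.067, -0.678, 0.007]
contact_force: [-18.9, -8.5, 3.1]
finger_gap: -0.0
grip_force: 9.9
```

```bash
python3 b.py b2.png
```

```text
8.9 [ 0.5164 -0.4202  0.0941] [-18.5  -8.5   3.5]
tcp in base 0.014324613289790513 -0.004008921185203845
```

View pics/b2.png

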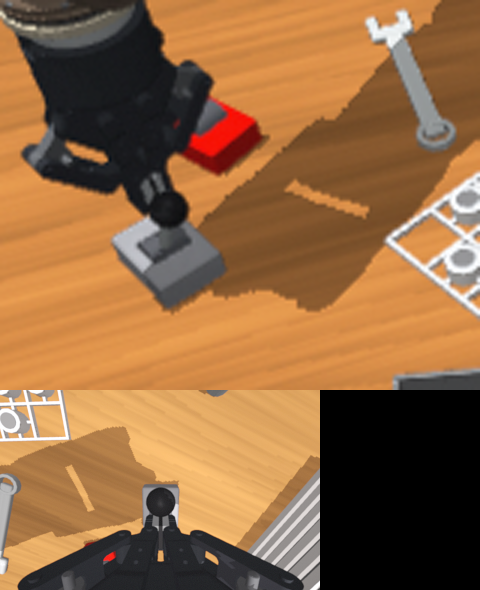

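The lever is against its stop: the force rose to about 20 N at the predicted position, and the ball is over to the far side. I'll back off slightly and lift.

>>> jog_arm(
  series=[
    {"tx": -0.4,"ty": 0,"tz": 0,"turn": 0,"hand": 0},
    {"tx": -1,"ty": 0,"tz": 0,"turn": 0,"hand": 0},
    {"tx": -1.2,"ty": 0,"tz": 0,"turn": 0,"hand": 0},
    {"tx": -1.2,"ty": 0,"tz": -2,"turn": 0,"hand": 0},
    {"tx": -1.2,"ty": 0,"tz": -5,"turn": 0,"hand": 0},
    {"tx": -1.2,"ty": 0,"tz": -8,"turn": 0,"hand": 0},
    {"tx": -1.2,"ty": 0,"tz": -11,"turn": 0,"hand": 0},
    {"tx": -4,"ty": 0,"tz": -13,"turn": 0,"hand": 0},
    {"tx": -8,"ty": 0,"tz": -13,"turn": 0,"hand": 0},
    {"tx": -10,"ty": 0,"tz": -13,"turn": 0,"hand": 0},
    {"tx": -10,"ty": 0,"tz": -13,"turn": 0,"hand": 0},
    {"tx": -10,"ty": 0,"tz": -13,"turn": 0,"hand": 0},
  ],
)

```text
t: 9.95
eef_pos: [0.4276, -0.4615, 0.2245]
tool_rot: [3.068, 0.675, 0.001]
contact_force: [0.3, -0.9, 0.3]
finger_gap: -0.0001
grip_force: 0.0
```

```bash
python3 b.py b3.png
```

```text
10.1 [ 0.429  -0.4607  0.224 ] [ 0.  -0.3  0.7]
tcp in base -0.08196725949629341 -0.0034657172082739017
```

View pics/b3.png

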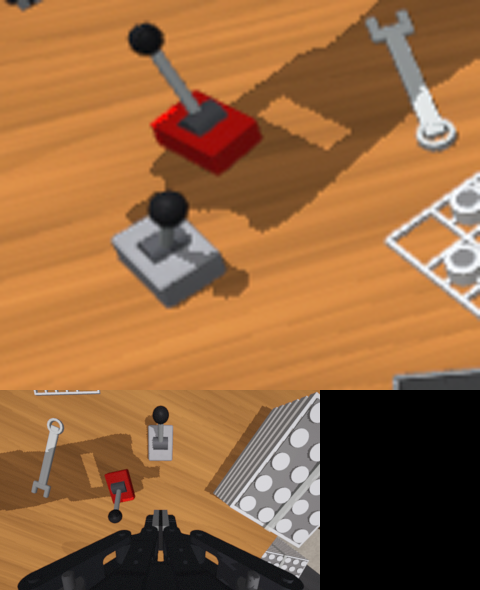

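The grey lever now leans fully to the far side, with its ball at wrist crop (160,414). The red lever is unmoved and the arm is clear, so I'll hand the job in.

```bash
python3 -c "
from station import sign_off
print(sign_off())"
```

```text
the job is handed in; nothing more can be done
None
```

I pointed at the empty cell for about 2.7 s, fingertips about 2 cm above it, then pushed the grey toggle to its far stop; the arm ended clear, and the job was handed in at about 10 s.

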